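# Shim the rocking bench meter

### The job

The bench meter rocks because its front left foot is too short and hangs clear of the mat. Push the loose wooden wedge, thin end first, along the mat under that short foot until it is snug and the rocking stops, without lifting it off the mat and without shoving the meter away or jacking it up. Then press down firmly, with about 10 N, on top of the meter right above that foot to check that it no longer rocks, and finish while still pressing there; leave everything else where it is.

Things in the scene. Friction and masses are not known exactly. Their poses are not given: they have to be found in the camera images.
- meter: the loose bench meter, 2.4 kg: a grey box 270 (x) x 210 (y) x 88 mm on dome feet, flat top 104 mm and underside 16 mm above the mat. Origin at mat height under its centre; -x: its front panel (knob and sockets stand out 20 mm), +y: its left side as the robot sees it, z up. Level at the start; unshimmed it tips 4 degrees when some 4 N press on the short-footed corner
- short_foot (a point): lowest point of the short front left foot, a rubber dome of 12 mm radius, 9 mm above the mat; 100 mm ahead (-x) and 87 mm left (+y) of the meter's origin, so 18 mm inside its left side. Pushing with about 5 N makes the wedge snug under it; well over 12 N begins to shove or jack up the meter
- press_spot (a point): point on the flat top of the meter exactly above the short foot, 104 mm above the mat: press down here
- wedge: the loose wooden wedge, 120 (x) x 45 (y) mm, 0.1 kg, flat on the mat left of the meter, roughly pointing at the short foot. Origin at the centre of its underside; +x: thin end (2 mm thick), -x: upright flat heel (22 mm tall), z up. The top slopes evenly: 9 mm thick 42 mm from the thin end. It slides with about 0.6 N; the push stiffens when snug
- adapter: a small black two-terminal adapter block, 50 x 40 x 34 mm, standing on top of the meter towards its rear right; origin at the centre of its underside. Not to be disturbed
- offcut: a small flat rectangular wooden block, 30 x 70 x 18 mm, no taper (not the wedge), lying before the meter's front panel; origin at the centre of its underside. Not to be disturbed
- spool: an aluminium wire spool standing on end, 56 mm across, 40 mm tall, on the meter's left side further back than the wedge; origin at the centre of its underside. Not to be disturbed
- tester: a yellow handheld tester lying flat, 150 x 75 x 40 mm, to the right of the meter; origin at the centre of its underside. Not to be disturbed
- driver: a screwdriver lying flat, 170 mm long, black handle, well to the left; origin on its underside. Not to be disturbed
- jar: a clear jar with a metal cap, 56 mm across, 70 mm tall, to the right, nearer the robot than the meter; origin at the centre of its underside. Not to be disturbed
- tin: a shallow open brass dish, 70 mm across, 30 mm tall, to the right, beyond the tester; origin at the centre of its underside. Not to be disturbed

How it is judged:
By the outcome, as a careful person would: the job done as asked, in the order asked, and still so for the second after the job is handed in, while the arm keeps its last pose, push and grip.
It also fails if it takes over 45 s, if anything falls off the work surface, if the arm or the gripper's body presses on something with over 40 N, if the wrist force passes 120 N, or if a joint passes its speed limit or range.

### The arm

A 6-joint arm with a two-finger parallel gripper is mounted at the origin on the work surface. World frame = base frame: x ahead of the robot, y to its left, z up, the work surface at z = 0. Lengths are in m, angles in rad, forces in N, time in s.
With the tool pointing down it reaches from about 0.35 to 0.775 m from the base axis. Payload 5.5 kg.
Tool frame: the origin (TCP) lies at the very end of the fingers, on their centre line; the grasp point (between the pads) lies 19 mm behind it; z points along the fingers, y is the line along which they close (so a half turn about z gives the same grasp; the last joint's range is limited). The gripper opens to 85 mm and grips with 20 to 120 N. Pads are 22 mm wide; open, the fingers measure 114 mm over their backs; the gripper's body (76 mm by 85 mm) begins 54 mm behind the grasp point. The pads swing forward as they close: fully open they stand 13 mm farther back than shut.
Start: joints at [-1.407, 0.313, 0.046, 1.304, 0, 1.431], TCP at [0.172, -0.549, 0.231] pointing down, gripper open.
Joint ranges: [-2.76, 2.76], [-0.86, 1.69], [-1.03, 1.26], [-2.2, 2.34], [-1.47, 1.5], [-3.14, 3.14]. Speed limits (rad/s): [2.57, 2.57, 3.14, 3.14, 3.14, 3.14].

### API

Orientations are given as a unit quaternion [w, x, y, z].
In Python, from workcell import env, imaging, ticket gives the robot as it stands. The module is installed in compiled form; this text tells all that it offers.
- The arm moves only by the tool apply_moves, never from a script. Its argument "rows" is a list of rows, each an object with "xyz": the shift along the tool's x, y, z in mm, a list of three; "turn": the turn, a rotation vector about the tool's x, y, z in rad, a list of three; "grip": the opening, from 0 (shut) to 1 (fully open). A call has 1 to 12 rows; each row is the pose to reach, as a shift and turn from the pose commanded when the call began, along the tool's axes at that moment; what a row does not reach only later rows make up. A row lasts 1/12 s, in which the tool goes at most 41.7 mm and 7.16 degrees, less where a joint would pass 70% of its speed; a pose out of reach is approached as far as the arm can. A call with a gripper value outside its range is refused whole. The fingers move at their own pace and stop on an object; "force" is the grip in N (left out, the last holds). Time passes only in rows, so rows that repeat a pose let the fingers close. It gives the time, the measured TCP pose, the force, the opening and the grip force at its end, in the units of the state.
- env.get_state(): the state, without advancing time (a new reading comes with each control period).
- imaging.read_camera(name): name is "scene" or "top" or "wrist"; returns a dict with "color" (420x560x3 uint8, blue, green, red), "z_map" (420x560 float32, m along the optical axis (not along the pixel's ray), 0 where there is no reading), "camera_matrix" (3x3 intrinsics, pixels), "view" (4x4, takes a point from world to camera coordinates). Camera axes: x right, y down, z forward; pixel columns grow to the right and rows downward; lengths in m; the calibration is good to about 2 mm. A picture is of the moment at which its call begins.
- ticket.hand_in(): hands the job in; it is judged then, once.
The state is a dict: "clock": time; "joint_pos": joint angles; "qvel": joint speeds; "tau": joint torques, N m; "tcp_pos": TCP position; "orientation": TCP orientation; "wrist_force": force on the tool from outside, world axes, zero at the start; "ft_torque": the same for the moment, N m; "finger_gap": finger opening in m; "grip_force": force on a finger pad.
Only numpy, scipy, OpenCV 4.12 (cv2) and the standard library are available. Lean on these libraries where they do the work, as an engineer would, in place of code of your own. Each camera call takes 0.05 s, during which the arm holds its last target. There are 200 camera calls.

## Working session

There is one attempt and no reset: what is moved stays moved. The work goes in short steps, Python scripts to look and compute and a tool call to move; the robot and the scene stay as the last step left them, time stands still between calls to the robot, and variables do not carry over. Pictures are saved under pics/ and viewed, at most 10 in all, crops included, and the job is handed in when it is done.

Besides the shell and the picture viewer there is one more tool, called after "Request:" by a JSON object that holds its "method" and its "body", one argument or row to a line. apply_moves: Moves the arm, as the interface text tells. Its arguments: {"type":"object","properties":{"rows":{"type":"array"},"force":{"type":"number"}},"required":["rows"]}

```bash
mkdir -p pics
cat > h.py <<'E'
import numpy as np, cv2
from workcell import env, imaging, ticket
def cam(n):
    r=imaging.read_camera(n); return r["color"],r["z_map"],np.array(r["camera_matrix"]),np.array(r["view"])
def ray(K,V,uv,z):
    "pixel -> world point on plane z"
    R,t=V[:3,:3],V[:3,3]; c=-R.T@t
    d=R.T@np.linalg.inv(K)@np.array([uv[0],uv[1],1.]); return c+d*(z-c[2])/d[2]
def cloud(zm,K,V):
    v,u=np.indices(zm.shape); P=np.stack([(u-K[0,2])*zm/K[0,0],(v-K[1,2])*zm/K[1,1],zm],-1)
    return (P-V[:3,3])@V[:3,:3]
E
python3 - <<'E'
from h import *
for n in("top","scene"):
    c,z,K,V=cam(n); cv2.imwrite(f"pics/{n}0.png",c); np.savez(f"{n}0.npz",c=c,z=z,K=K,V=V); print(n,K[0,0],-V[:3,:3].T@V[:3,3],V[:3,:3].round(2).tolist())
s=env.get_state();print(s)
E
```

```text
top 473.3849393685909 [0.49808909 0.02293081 1.28130139] [[-0.02, -1.0, 0.01], [-1.0, 0.02, -0.07], [0.07, -0.02, -1.0]]
scene 436.95943607759017 [ 1.22919927 -0.33699751  1.25823535] [[0.48, 0.88, 0.0], [0.74, -0.41, -0.54], [-0.47, 0.26, -0.84]]
{'clock': 0.1, 'joint_pos': array([-1.40660302e+00,  3.13942279e-01,  4.50897645e-02,  1.30361418e+00,
       -1.83632884e-05,  1.43120545e+00]), 'qvel': array([ 0.00053049, -0.00029364,  0.00330439, -0.00017618,  0.00059028,
        0.00101414]), 'tau': array([ 2.45385432e-03, -4.81725061e+01,  2.99244690e+01,  1.26769065e-02,
       -1.94365653e-04, -1.06100515e-05]), 'tcp_pos': array([ 0.17191563, -0.54821281,  0.23048724]), 'orientation': array([-8.35006249e-04,  9.88486211e-01,  1.51308668e-01, -1.94544463e-05]), 'wrist_force': array([0.04670084, 0.57634877, 0.59349815]), 'ft_torque': array([ 0.04291822, -0.00709303, -0.03233545]), 'grip_force': 0.0, 'finger_gap': 0.08527445814314469}
```

View pics/top0.png

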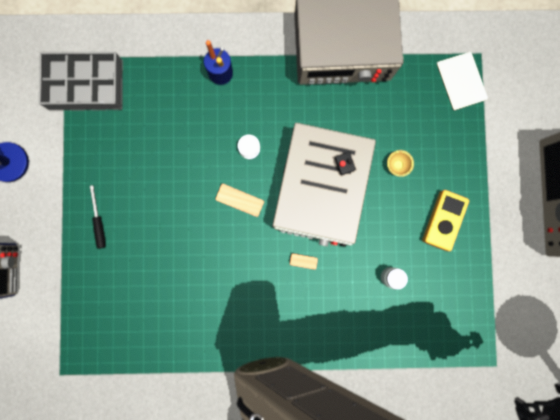

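View pics/scene0.png

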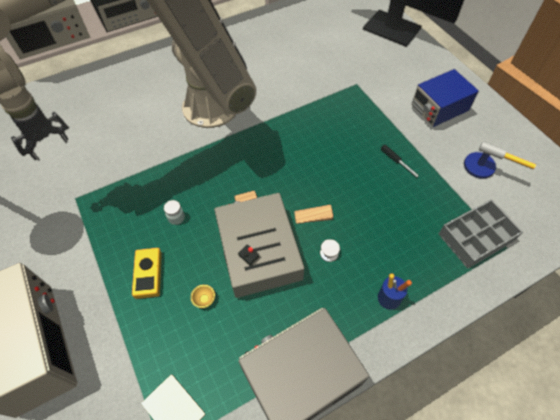

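The top view shows the meter at about (325,185), wedge (240,200), offcut (303,261), spool (249,146) and adapter (345,163). In the scene view the meter is at (260,240) and the wedge at (313,214). Next I measure them.

```bash
cat > m.py <<'E'
from h import *
def seg(n,name):
    d=np.load(f"{n}0.npz"); c,z,K,V=d['c'],d['z'],d['K'],d['V']; P=cloud(z,K,V)
    hsv=cv2.cvtColor(c,cv2.COLOR_BGR2HSV); return c,hsv,P,K,V
for n,seeds in(("top",dict(wedge=(240,200),off=(303,261),meter=(300,200),spool=(249,146))),("scene",dict(wedge=(313,214),off=(245,197),meter=(240,225),spool=(331,249)))):
    c,hsv,P,K,V=seg(n,0)
    print(n,"mat z",np.median(P[...,2][(hsv[...,0]>70)&(hsv[...,0]<95)&(hsv[...,1]>120)]))
    for k,(u,v) in seeds.items():
        print(k,"hsv",hsv[v,u],"P",P[v,u].round(4))
        if k in("wedge","off"): m=(hsv[...,0]<25)&(hsv[...,1]>50)&(hsv[...,2]>120)
        elif k=="meter": m=(P[...,2]>.09)&(P[...,2]<.125)
        else: m=(P[...,2]>.025)&(P[...,2]<.06)
        m=m.astype(np.uint8)
        _,l=cv2.connectedComponents(m); 
        b=(l==l[v,u]).astype(np.uint8) if m[v,u] else None
        if b is None: print("miss");continue
        ct=max(cv2.findContours(b,0,cv2.CHAIN_APPROX_NONE)[0],key=cv2.contourArea)
        zz=P[...,2][b>0]; zp=np.median(zz); 
        h=.104 if k=="meter" else (.012 if k=="wedge" else zp)
        Q=np.array([ray(K,V,p,h)[:2] for p in ct[:,0]],np.float32)*1000
        r=cv2.minAreaRect(Q); print("  px",b.sum(),"z med",zp.round(4),np.percentile(zz,[5,95]).round(4),"rect mm",np.round(r[0],1),np.round(r[1],1),round(r[2],1)); print("  box",cv2.boxPoints(r).round(0).tolist())
        if k=="wedge":
            q=P[b>0]; A=np.c_[q[:,:2]-q[:,:2].mean(0),np.ones(len(q))]; s=np.linalg.lstsq(A,q[:,2],rcond=None)[0]; print("  slope",s.round(4), "uphill deg",np.degrees(np.arctan2(s[1],s[0])),q.mean(0).round(4))
E
python3 m.py
```

```text
top mat z 0.0008835728615011508
wedge hsv [ 25  64 252] P [0.6235 0.0975 0.0139]
miss
off hsv [ 22  81 251] P [ 0.4577 -0.0682  0.0177]
  px 298 z med 0.0185 [0.0131 0.0224] rect mm [458.1 -68.2] [70.8 30.1] 78.8
  box [[436.0, -100.0], [466.0, -106.0], [480.0, -36.0], [450.0, -31.0]]
meter hsv [ 21  17 238] P [ 0.6126 -0.0578  0.1013]
  px 8704 z med 0.104 [0.0999 0.1081] rect mm [ 654.6 -118.5] [209.3 274.1] 76.9
  box [[497.0, -189.0], [764.0, -251.0], [812.0, -48.0], [545.0, 15.0]]
spool hsv [ 90   1 254] P [0.7639 0.0704 0.0431]
  px 344 z med 0.0402 [0.0366 0.0443] rect mm [767.2  73.2] [53.1 53.8] 89.2
  box [[740.0, 47.0], [794.0, 46.0], [794.0, 99.0], [741.0, 100.0]]
scene mat z 0.0010300872585207092
wedge hsv [ 18 113 235] P [0.6289 0.0968 0.016 ]
  px 485 z med 0.0121 [0.0014 0.0228] rect mm [628.3  99.2] [126.3  51.7] 73.3
  box [[585.0, 46.0], [635.0, 31.0], [671.0, 152.0], [622.0, 167.0]]
  slope [0.0289 0.1605 0.0121] uphill deg 79.79021929538803 [0.6277 0.1002 0.0121]
off hsv [ 17 117 226] P [ 0.4603 -0.0704  0.016 ]
  px 176 z med 0.0193 [0.014 0.105] rect mm [462.  -69.7] [72.6 34.3] 77.8
  box [[438.0, -102.0], [471.0, -109.0], [486.0, -38.0], [453.0, -31.0]]
meter hsv [ 23  35 170] P [ 0.5965 -0.1461  0.1011]
  px 5663 z med 0.1041 [0.0998 0.1083] rect mm [ 660.9 -118.8] [209.2 275.3] 76.9
  box [[503.0, -189.0], [771.0, -252.0], [819.0, -48.0], [551.0, 14.0]]
spool hsv [ 23  10 239] P [0.7738 0.0738 0.037 ]
  px 239 z med 0.0408 [0.037  0.0442] rect mm [768.6  74.9] [52.5 55.3] 58.5
  box [[731.0, 67.0], [778.0, 38.0], [806.0, 83.0], [759.0, 112.0]]
```

Request:
{"method": "apply_moves", "body": {
  "rows": [
    {"xyz": [40,-28,-5],"turn": [0,0,-0.1],"grip": 0.15},
    {"xyz": [70,-51,-15],"turn": [0,0,-0.2],"grip": 0.15},
    {"xyz": [100,-74,-25],"turn": [0,0,-0.3],"grip": 0.15},
    {"xyz": [132,-98,-30],"turn": [0,0,-0.4],"grip": 0.15},
    {"xyz": [164,-122,-30],"turn": [0,0,-0.5],"grip": 0.15},
    {"xyz": [196,-146,-30],"turn": [0,0,-0.6],"grip": 0.15},
    {"xyz": [228,-170,-30],"turn": [0,0,-0.7],"grip": 0.15},
    {"xyz": [260,-193,-30],"turn": [0,0,-0.8],"grip": 0.15},
    {"xyz": [290,-215,-30],"turn": [0,0,-0.9],"grip": 0.15},
    {"xyz": [320,-237,-30],"turn": [0,0,-0.97],"grip": 0.15},
    {"xyz": [350,-260,-30],"turn": [0,0,-0.97],"grip": 0.15},
    {"xyz": [380,-282,-30],"turn": [0,0,-0.97],"grip": 0.15}
  ]
}}

```text
clock: 1.1
tcp_pos: [0.4507, -0.164, 0.2611]
orientation: [-0.0, 0.804, 0.595, -0.0]
wrist_force: [-0.2, 0.0, -0.1]
finger_gap: 0.0129
grip_force: 0.0
```

```bash
cat >> h.py <<'E'
from scipy.spatial.transform import Rotation as Ro
def go(target,head=None):
    "print tool-frame mm to a world target (mm) and turn to put tool x at head deg"
    s=env.get_state();R=Ro.from_quat(s['orientation'],scalar_first=True).as_matrix()
    a=np.degrees(np.arctan2(R[1,0],R[0,0]))
    print('t',round(s['clock'],2),'tcp',(s['tcp_pos']*1000).round(1),'x-head',a.round(2),'tilt z',R[:,2].round(3),'F',s['wrist_force'].round(2),'gap',round(s['finger_gap'],4),'q',s['joint_pos'].round(2))
    if target is not None: print('tool delta',(R.T@(np.array(target)-s['tcp_pos']*1000)).round(1), 'turn z',None if head is None else -np.radians((head-a+180)%360-180).round(3))
E
python3 -c "
from h import *
go([615,60,260],73.3)"
```

```text
t 1.1 tcp [ 450.7 -164.   261.1] x-head 73.0 tilt z [-0.  0. -1.] F [-0.2   0.05 -0.06] gap 0.0129 q [-0.52  0.12 -0.13  1.32 -0.    1.35]
tool delta [262.2  91.6   1.1] turn z -0.005
```

Request:
{"method": "apply_moves", "body": {
  "rows": [
    {"xyz": [33,11,0],"turn": [0,0,0],"grip": 0.15},
    {"xyz": [66,23,0],"turn": [0,0,0],"grip": 0.15},
    {"xyz": [99,34,0],"turn": [0,0,0],"grip": 0.15},
    {"xyz": [132,46,0],"turn": [0,0,0],"grip": 0.15},
    {"xyz": [165,57,0],"turn": [0,0,0],"grip": 0.15},
    {"xyz": [198,69,0],"turn": [0,0,0],"grip": 0.15},
    {"xyz": [231,80,0],"turn": [0,0,0],"grip": 0.15},
    {"xyz": [262,92,0],"turn": [0,0,0],"grip": 0.15},
    {"xyz": [262,92,0],"turn": [0,0,0],"grip": 0.15},
    {"xyz": [262,92,0],"turn": [0,0,0],"grip": 0.15}
  ]
}}

```text
clock: 1.93
tcp_pos: [0.6151, 0.0591, 0.2598]
orientation: [-0.001, 0.803, 0.596, -0.001]
wrist_force: [0.2, -0.3, -0.8]
finger_gap: 0.0125
grip_force: 0.0
```

```bash
python3 -c "
from h import *
go([646,175,100],73.3)
c,z,K,V=cam('wrist'); cv2.imwrite('pics/wrist1.png',c); np.savez('wrist0.npz',c=c,z=z,K=K,V=V)
c,z,K,V=cam('top'); np.savez('top1.npz',c=c,z=z,K=K,V=V)"
```

```text
t 1.93 tcp [615.1  59.1 259.8] x-head 73.15 tilt z [-0.002 -0.    -1.   ] F [ 0.25 -0.33 -0.85] gap 0.0125 q [-0.03  0.4   0.24  1.41 -0.    1.83]
tool delta [120.   -3.7 159.7] turn z -0.003
```

View pics/wrist1.png

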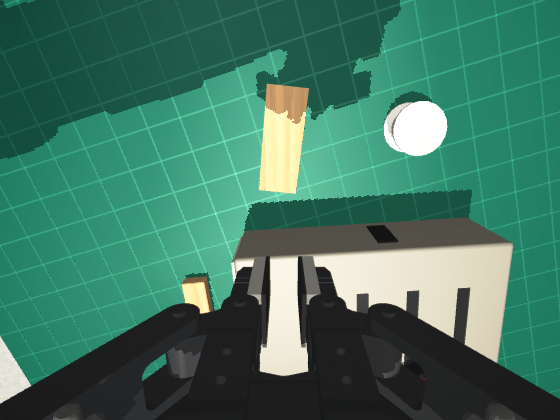

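The wrist view shows the wedge with its heel at (288,86) and thin end at (278,192). The meter's left top edge runs from (233,261) to (511,243), and the spool is at (417,128). I'll refine the wedge and that edge here and cross-check against the top view.

Run:
```python
from h import *
d=np.load('wrist0.npz');c,z,K,V=[d[k] for k in'czKV'];P=cloud(z,K,V);hsv=cv2.cvtColor(c,cv2.COLOR_BGR2HSV)
m=((hsv[...,0]<32)&(hsv[...,1]>40)&(hsv[...,2]>60)).astype(np.uint8); m[:70]=0;m[205:]=0
n,l,st,_=cv2.connectedComponentsWithStats(m);i=1+st[1:,4].argmax();b=(l==i).astype(np.uint8)
ct=max(cv2.findContours(b,0,cv2.CHAIN_APPROX_NONE)[0],key=cv2.contourArea)
q=cv2.approxPolyDP(cv2.convexHull(ct),6,True)[:,0];print('corners px',q.tolist())
for p in q: print(p, 'z', P[min(max(p[1],0),419),p[0]].round(3),[ray(K,V,p,h)[:2].round(4).tolist() for h in(.0,.002,.022)])
qq=P[b>0];A=np.c_[qq[:,:2]-qq[:,:2].mean(0),np.ones(len(qq))];s=np.linalg.lstsq(A,qq[:,2],rcond=None)[0];print('slope',s,'deg',np.degrees(np.arctan2(s[1],s[0])),qq.mean(0))
# meter top left edge
mt=((P[...,2]>.095)&(P[...,2]<.115)).astype(np.uint8)
pts=[]
for u in range(250,500,5):
    v=np.flatnonzero(mt[:,u]); v=v[(v>235)&(v<275)]
    if len(v): pts.append(ray(K,V,(u,v[0]),.104)[:2])
pts=np.array(pts);vx,vy,x0,y0=cv2.fitLine(pts.astype(np.float32),cv2.DIST_HUBER,0,1e-4,1e-4).ravel();print('edge',vx,vy,x0,y0,'deg',np.degrees(np.arctan2(vy,vx)))
for p in((233,261),(511,243)): print('corner',ray(K,V,p,.104).round(4))
# top view rect of meter & wedge
d=np.load('top0.npz');c,z,K,V=[d[k] for k in'czKV'];hsv=cv2.cvtColor(c,cv2.COLOR_BGR2HSV)
m=((hsv[...,0]<34)&(hsv[...,1]>40)&(hsv[...,2]>120)).astype(np.uint8);_,l=cv2.connectedComponents(m);b=(l==l[200,240]).astype(np.uint8)
ct=max(cv2.findContours(b,0,cv2.CHAIN_APPROX_NONE)[0],key=cv2.contourArea);r=cv2.minAreaRect(np.array([ray(K,V,p,.012)[:2]*1000 for p in ct[:,0]],np.float32));print('top wedge',b.sum(),r)
m=(hsv[...,1]<60).astype(np.uint8)
for p in((296,124),(375,140),(354,245),(275,228)): print('top corner',ray(K,V,p,.104).round(4))
```

```text
corners px [[267, 84], [308, 88], [294, 193], [259, 189]]
[267  84] z [0.628 0.165 0.024] [[0.6275, 0.167], [0.6275, 0.1668], [0.628, 0.1649]]
[308  88] z [0.669 0.148 0.023] [[0.6705, 0.1495], [0.6704, 0.1494], [0.6687, 0.1484]]
[294 193] z [0.621 0.039 0.004] [[0.6213, 0.0377], [0.6214, 0.0382], [0.6222, 0.0427]]
[259 189] z [0.582 0.056 0.004] [[0.5817, 0.0549], [0.582, 0.0553], [0.5847, 0.0589]]
slope [0.07418109 0.17847383 0.0151972 ] deg 67.43021294373715 [0.62680738 0.10542396 0.0151972 ]
edge 0.9741502 -0.22590142 0.6818524 -0.011527767 deg -13.05589
corner [0.5497 0.0134 0.104 ]
corner [ 0.8091 -0.0452  0.104 ]
top wedge 817 ((624.3567504882812, 99.69044494628906), (124.3245849609375, 48.115577697753906), 66.96614837646484)
top corner [ 0.8056 -0.0514  0.104 ]
top corner [ 0.7619 -0.2506  0.104 ]
top corner [ 0.4979 -0.1898  0.104 ]
top corner [0.5433 0.006  0.104 ]
```

Request:
{"method": "apply_moves", "body": {
  "rows": [
    {"xyz": [35,2,0],"turn": [0,0,0.05],"grip": 0.15},
    {"xyz": [70,4,0],"turn": [0,0,0.107],"grip": 0.15},
    {"xyz": [105,6,0],"turn": [0,0,0.107],"grip": 0.15},
    {"xyz": [142,8,20],"turn": [0,0,0.107],"grip": 0.15},
    {"xyz": [142,8,55],"turn": [0,0,0.107],"grip": 0.15},
    {"xyz": [142,8,90],"turn": [0,0,0.107],"grip": 0.15},
    {"xyz": [142,8,125],"turn": [0,0,0.107],"grip": 0.15},
    {"xyz": [142,8,160],"turn": [0,0,0.107],"grip": 0.15},
    {"xyz": [142,8,190],"turn": [0,0,0.107],"grip": 0.15},
    {"xyz": [142,8,210],"turn": [0,0,0.107],"grip": 0.15},
    {"xyz": [142,8,215],"turn": [0,0,0.107],"grip": 0.15},
    {"xyz": [142,8,215],"turn": [0,0,0.107],"grip": 0.15}
  ]
}}

```text
clock: 3.03
tcp_pos: [0.6624, 0.1893, 0.0447]
orientation: [-0.001, 0.835, 0.55, -0.002]
wrist_force: [-0.1, -0.0, 0.4]
finger_gap: 0.0129
grip_force: 0.0
```

```bash
python3 -c "
from h import *
go([662,189,9],67)"
```

```text
t 3.03 tcp [662.4 189.3  44.7] x-head 66.75 tilt z [-0.004 -0.001 -1.   ] F [-0.1  -0.    0.38] gap 0.0129 q [ 0.16  0.63  0.09  1.03 -0.    2.14]
tool delta [-0.3 -0.1 35.7] turn z -0.004
```

Request:
{"method": "apply_moves", "body": {
  "rows": [
    {"xyz": [0,0,20],"turn": [0,0,0],"grip": 0.15},
    {"xyz": [0,0,32],"turn": [0,0,0],"grip": 0.15},
    {"xyz": [0,0,36],"turn": [0,0,0],"grip": 0.15},
    {"xyz": [-8,0,36],"turn": [0,0,0],"grip": 0.15},
    {"xyz": [-16,0,36],"turn": [0,0,0],"grip": 0.15},
    {"xyz": [-16,0,36],"turn": [0,0,0],"grip": 0.15},
    {"xyz": [-16,0,36],"turn": [0,0,0],"grip": 0.15}
  ]
}}

```text
clock: 3.62
tcp_pos: [0.6583, 0.1756, 0.0115]
orientation: [0.0, 0.835, 0.55, 0.001]
wrist_force: [0.4, 0.1, -0.5]
finger_gap: 0.0127
grip_force: 0.0
```

```bash
python3 -c "
from h import *
go(None)
c,z,K,V=cam('wrist'); cv2.imwrite('pics/wrist2.png',c)"
```

```text
t 3.62 tcp [658.3 175.6  11.5] x-head 66.79 tilt z [ 0.001  0.    -1.   ] F [ 0.35  0.11 -0.45] gap 0.0127 q [ 0.14  0.65  0.02  0.94 -0.    2.12]
```

View pics/wrist2.png

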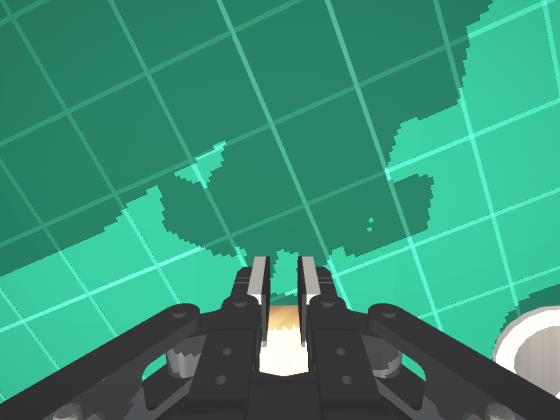

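The wrist view shows the wedge's heel centred between the fingers, just ahead of them at about (284,310). I push along tool -x.

Request:
{"method": "apply_moves", "body": {
  "rows": [
    {"xyz": [-4,0,1],"turn": [0,0,0],"grip": 0.15},
    {"xyz": [-8,0,1],"turn": [0,0,0],"grip": 0.15},
    {"xyz": [-13,0,1],"turn": [0,0,0],"grip": 0.15},
    {"xyz": [-20,0,1],"turn": [0,0,0],"grip": 0.15},
    {"xyz": [-28,0,1],"turn": [0,0,0],"grip": 0.15},
    {"xyz": [-36,0,1],"turn": [0,0,0],"grip": 0.15},
    {"xyz": [-44,0,1],"turn": [0,0,0],"grip": 0.15},
    {"xyz": [-50,0,1],"turn": [0,0,0],"grip": 0.15},
    {"xyz": [-55,0,1],"turn": [0,0,0],"grip": 0.15},
    {"xyz": [-59,0,1],"turn": [0,0,0],"grip": 0.15},
    {"xyz": [-60,0,1],"turn": [0,0,0],"grip": 0.15},
    {"xyz": [-60,0,1],"turn": [0,0,0],"grip": 0.15}
  ]
}}

```text
clock: 4.67
tcp_pos: [0.6341, 0.1207, 0.0093]
orientation: [0.0, 0.835, 0.551, -0.0]
wrist_force: [-0.5, -0.9, 0.6]
finger_gap: 0.0128
grip_force: 0.0
```

```bash
cat > w.py <<'E'
from h import *
import sys
go(None)
c,z,K,V=cam('scene'); cv2.imwrite(f'pics/{sys.argv[1]}.png',cv2.resize(c[150:290,200:400],None,fx=4,fy=4))
hsv=cv2.cvtColor(c,cv2.COLOR_BGR2HSV)
m=((hsv[...,0]<25)&(hsv[...,1]>50)&(hsv[...,2]>120)).astype(np.uint8);m[:,:265]=0;m[:170]=0;m[280:]=0
n,l,st,_=cv2.connectedComponentsWithStats(m);i=1+st[1:,4].argmax();b=(l==i).astype(np.uint8)
ct=max(cv2.findContours(b,0,cv2.CHAIN_APPROX_NONE)[0],key=cv2.contourArea)
r=cv2.minAreaRect(np.array([ray(K,V,p,.012)[:2]*1000 for p in ct[:,0]],np.float32));print('wedge rect',r,cv2.boxPoints(r).round(0).tolist())
d=np.load('scene0.npz')
for nm,(cc,zz) in dict(was=(d['c'],d['z']),now=(c,z)).items():
    P=cloud(zz,K,V);mm=((P[...,2]>.097)&(P[...,2]<.111)&(P[...,1]<.03)&(P[...,0]>.46)).astype(np.uint8)
    ct=max(cv2.findContours(mm,0,cv2.CHAIN_APPROX_NONE)[0],key=cv2.contourArea)
    Q=P[mm>0];s=np.linalg.lstsq(np.c_[Q[:,:2]-[.655,-.118],np.ones(len(Q))],Q[:,2],rcond=None)[0]
    r=cv2.minAreaRect(np.array([ray(K,V,p,.104)[:2]*1000 for p in ct[:,0]],np.float32));print('meter',nm,np.round(r[0],1),np.round(r[1],1),round(r[2],2),'tilt deg',np.degrees(s[:2]).round(2),s[2].round(4))
E
python3 w.py s2
```

```text
t 4.67 tcp [634.1 120.7   9.3] x-head 66.82 tilt z [-0. -0. -1.] F [-0.49 -0.88  0.64] gap 0.0128 q [ 0.06  0.59 -0.09  0.89 -0.    2.04]
wedge rect ((610.994140625, 65.10884094238281), (106.3833999633789, 50.77714157104492), 71.8971176147461) [[570.0, 22.0], [619.0, 7.0], [652.0, 108.0], [603.0, 124.0]]
meter was [ 660.  -118.6] [209.2 273.5] 76.89 tilt deg [-0.   -0.01] 0.104
meter now [ 659.8 -118.5] [209.2 273.1] 76.89 tilt deg [ 0.02 -0.01] 0.104
```

View pics/s2.png

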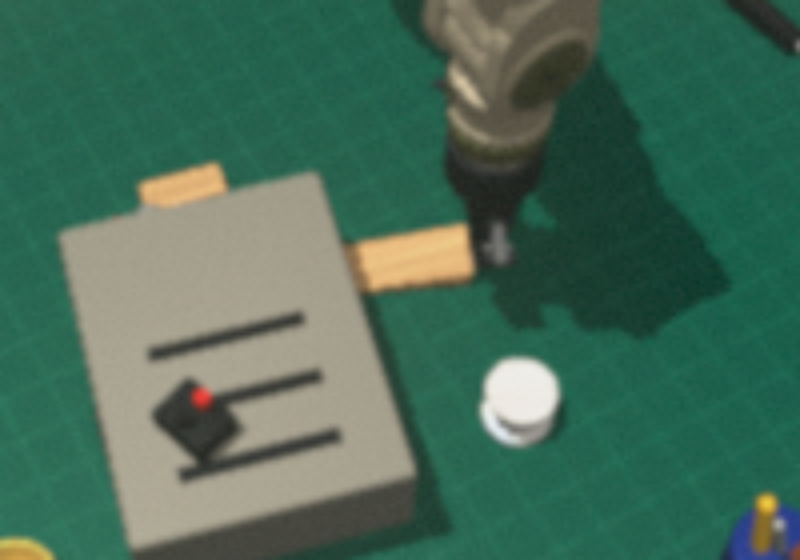

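The crop shows the fingers on the heel at (490,245), the wedge pointing under the meter's left side, and the meter and spool unmoved. I continue pushing.

Request:
{"method": "apply_moves", "body": {
  "rows": [
    {"xyz": [-3,0,0],"turn": [0,0,0],"grip": 0.15},
    {"xyz": [-8,0,0],"turn": [0,0,0],"grip": 0.15},
    {"xyz": [-14,0,0],"turn": [0,0,0],"grip": 0.15},
    {"xyz": [-20,0,0],"turn": [0,0,0],"grip": 0.15},
    {"xyz": [-26,0,0],"turn": [0,0,0],"grip": 0.15},
    {"xyz": [-31,0,0],"turn": [0,0,0],"grip": 0.15},
    {"xyz": [-35,0,0],"turn": [0,0,0],"grip": 0.15},
    {"xyz": [-38,0,0],"turn": [0,0,0],"grip": 0.15},
    {"xyz": [-40,0,0],"turn": [0,0,0],"grip": 0.15},
    {"xyz": [-40,0,0],"turn": [0,0,0],"grip": 0.15}
  ]
}}

```text
clock: 5.55
tcp_pos: [0.6183, 0.0839, 0.0092]
orientation: [0.0, 0.835, 0.551, -0.0]
wrist_force: [-0.3, 0.5, -0.5]
finger_gap: 0.0127
grip_force: 0.0
```

```bash
python3 w.py s3
```

```text
t 5.55 tcp [618.3  83.9   9.2] x-head 66.82 tilt z [-0. -0. -1.] F [-0.27  0.47 -0.47] gap 0.0127 q [ 0.01  0.55 -0.16  0.86 -0.    1.98]
wedge rect ((601.8643188476562, 46.96875762939453), (66.09400939941406, 50.759033203125), 72.1175765991211) [[568.0, 23.0], [616.0, 8.0], [636.0, 71.0], [588.0, 86.0]]
meter was [ 660.  -118.6] [209.2 273.5] 76.89 tilt deg [-0.   -0.01] 0.104
meter now [ 660.2 -118.6] [209.2 273.9] 76.89 tilt deg [0.02 0.02] 0.104
```

Now about 14 mm are expected to remain, so I take small steps and watch the force.

Request:
{"method": "apply_moves", "body": {
  "rows": [
    {"xyz": [-1,0,0],"turn": [0,0,0],"grip": 0.15},
    {"xyz": [-3,0,0],"turn": [0,0,0],"grip": 0.15},
    {"xyz": [-5,0,0],"turn": [0,0,0],"grip": 0.15},
    {"xyz": [-7,0,0],"turn": [0,0,0],"grip": 0.15},
    {"xyz": [-8,0,0],"turn": [0,0,0],"grip": 0.15},
    {"xyz": [-8,0,0],"turn": [0,0,0],"grip": 0.15}
  ]
}}

```text
clock: 6.1
tcp_pos: [0.6152, 0.0768, 0.0093]
orientation: [0.0, 0.835, 0.551, -0.0]
wrist_force: [0.2, 0.2, -0.4]
finger_gap: 0.0132
grip_force: 0.0
```

Request:
{"method": "apply_moves", "body": {
  "rows": [
    {"xyz": [-1,0,0],"turn": [0,0,0],"grip": 0.15},
    {"xyz": [-2,0,0],"turn": [0,0,0],"grip": 0.15},
    {"xyz": [-2,0,0],"turn": [0,0,0],"grip": 0.15}
  ]
}}

```text
clock: 6.35
tcp_pos: [0.6146, 0.0751, 0.0093]
orientation: [0.0, 0.835, 0.551, -0.0]
wrist_force: [0.4, 0.5, -0.2]
finger_gap: 0.0128
grip_force: 0.2
```

Request:
{"method": "apply_moves", "body": {
  "rows": [
    {"xyz": [-1,0,0],"turn": [0,0,0],"grip": 0.15},
    {"xyz": [-1,0,0],"turn": [0,0,0],"grip": 0.15}
  ]
}}

```text
clock: 6.52
tcp_pos: [0.6143, 0.0744, 0.0093]
orientation: [-0.0, 0.835, 0.551, 0.0]
wrist_force: [0.7, 1.6, -0.1]
finger_gap: 0.0131
grip_force: 0.7
```

Request:
{"method": "apply_moves", "body": {
  "rows": [
    {"xyz": [-1,0,0],"turn": [0,0,0],"grip": 0.15},
    {"xyz": [-1,0,0],"turn": [0,0,0],"grip": 0.15}
  ]
}}

```text
clock: 6.68
tcp_pos: [0.6139, 0.0737, 0.0093]
orientation: [-0.0, 0.835, 0.551, 0.0]
wrist_force: [0.9, 2.3, -1.1]
finger_gap: 0.0129
grip_force: 1.3
```

Request:
{"method": "apply_moves", "body": {
  "rows": [
    {"xyz": [-1,0,0],"turn": [0,0,0],"grip": 0.15},
    {"xyz": [-1,0,0],"turn": [0,0,0],"grip": 0.15}
  ]
}}

```text
clock: 6.85
tcp_pos: [0.6136, 0.0729, 0.0093]
orientation: [-0.0, 0.834, 0.551, 0.0]
wrist_force: [1.2, 3.7, -1.9]
finger_gap: 0.0125
grip_force: 2.0
```

Request:
{"method": "apply_moves", "body": {
  "rows": [
    {"xyz": [-1,0,0],"turn": [0,0,0],"grip": 0.15},
    {"xyz": [-1,0,0],"turn": [0,0,0],"grip": 0.15}
  ]
}}

```text
clock: 7.02
tcp_pos: [0.6132, 0.0721, 0.0093]
orientation: [-0.0, 0.834, 0.551, 0.001]
wrist_force: [2.2, 4.9, -1.0]
finger_gap: 0.0127
grip_force: 2.5
```

Request:
{"method": "apply_moves", "body": {
  "rows": [
    {"xyz": [-0.5,0,0],"turn": [0,0,0],"grip": 0.15},
    {"xyz": [-0.5,0,0],"turn": [0,0,0],"grip": 0.15}
  ]
}}

```text
clock: 7.18
tcp_pos: [0.6132, 0.0719, 0.0093]
orientation: [-0.0, 0.834, 0.551, 0.001]
wrist_force: [0.9, 5.9, -0.5]
finger_gap: 0.0129
grip_force: 3.0
```

```bash
python3 w.py s4
```

```text
t 7.18 tcp [613.2  71.9   9.3] x-head 66.89 tilt z [ 0.001  0.002 -1.   ] F [ 0.91  5.93 -0.51] gap 0.0129 q [-0.01  0.54 -0.18  0.85  0.    1.96]
wedge rect ((597.9773559570312, 40.426666259765625), (53.80092239379883, 50.9525260925293), 67.00777435302734) [[564.0, 26.0], [611.0, 6.0], [632.0, 55.0], [585.0, 75.0]]
meter was [ 660.  -118.6] [209.2 273.5] 76.89 tilt deg [-0.   -0.01] 0.104
meter now [ 660.1 -118.8] [209.2 273.7] 76.89 tilt deg [-0.03  0.03] 0.1041
```

View pics/s4.png

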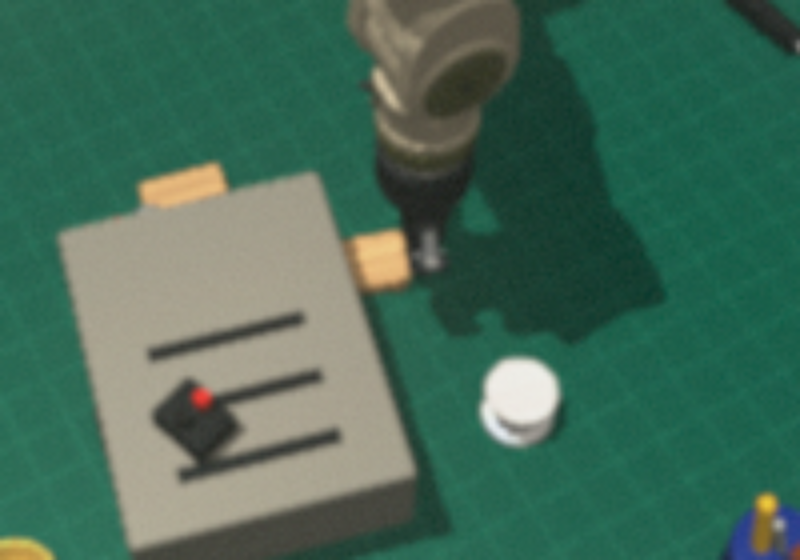

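The crop shows the wedge snug under the short foot (heel at (405,262)), with the meter unmoved and level at about 6 N of push. Now I back off and rise.

Request:
{"method": "apply_moves", "body": {
  "rows": [
    {"xyz": [3,0,0],"turn": [0,0,0],"grip": 0.15},
    {"xyz": [10,0,0],"turn": [0,0,0],"grip": 0.15},
    {"xyz": [22,0,0],"turn": [0,0,0],"grip": 0.15},
    {"xyz": [30,0,0],"turn": [0,0,0],"grip": 0.15},
    {"xyz": [30,0,-20],"turn": [0,0,0],"grip": 0.15},
    {"xyz": [30,0,-50],"turn": [0,0,0],"grip": 0.15},
    {"xyz": [30,0,-85],"turn": [0,0,0],"grip": 0},
    {"xyz": [30,0,-120],"turn": [0,0,0],"grip": 0},
    {"xyz": [30,0,-145],"turn": [0,0,0],"grip": 0},
    {"xyz": [30,0,-160],"turn": [0,0,0],"grip": 0},
    {"xyz": [30,0,-160],"turn": [0,0,0],"grip": 0},
    {"xyz": [30,0,-160],"turn": [0,0,0],"grip": 0}
  ]
}}

```text
clock: 8.23
tcp_pos: [0.6254, 0.0993, 0.1702]
orientation: [0.001, 0.834, 0.551, 0.001]
wrist_force: [0.8, 0.2, 0.1]
finger_gap: 0.0002
grip_force: 0.0
```

Run:
```python
from h import *
go([579,-11,130],67)
c,z,K,V=cam('wrist'); cv2.imwrite('pics/wrist3.png',c); np.savez('wrist3.npz',c=c,z=z,K=K,V=V)
P=cloud(z,K,V)
print('wood/heel check');hsv=cv2.cvtColor(c,cv2.COLOR_BGR2HSV)
m=((hsv[...,0]<32)&(hsv[...,1]>40)&(hsv[...,2]>60)&(P[...,2]<.03)&(P[...,1]>.0)).astype(np.uint8)
n,l,st,ce=cv2.connectedComponentsWithStats(m);i=1+st[1:,4].argmax();q=P[l==i];print(st[i],q.mean(0),np.percentile(q,[1,99],axis=0).round(3))
```

```text
t 8.23 tcp [625.4  99.3 170.2] x-head 66.89 tilt z [ 0.002 -0.    -1.   ] F [0.76 0.25 0.11] gap 0.0002 q [ 0.03  0.45  0.09  1.21 -0.    2.01]
tool delta [-119.7    0.5   40.1] turn z -0.002
wood/heel check
[258 235  49  32 998] [0.60700113 0.05690733 0.01858999] [[0.581 0.033 0.004]
 [0.628 0.072 0.024]]
```

View pics/wrist3.png

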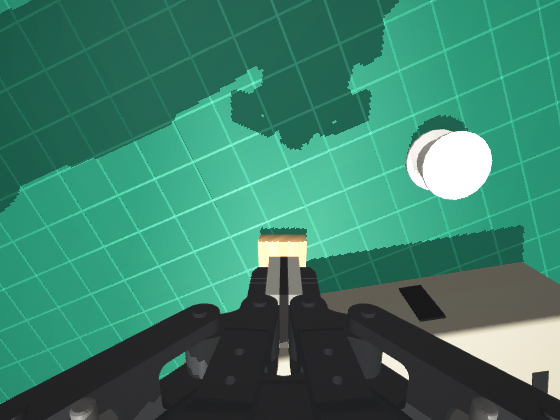

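The wrist view shows the wedge still in place with its heel at (283,235) and the spool untouched. Moving above the press spot.

Request:
{"method": "apply_moves", "body": {
  "rows": [
    {"xyz": [-30,0,0],"turn": [0,0,0],"grip": 0},
    {"xyz": [-62,0,0],"turn": [0,0,0],"grip": 0},
    {"xyz": [-92,0,0],"turn": [0,0,0],"grip": 0},
    {"xyz": [-113,0,8],"turn": [0,0,0],"grip": 0},
    {"xyz": [-120,0.5,25],"turn": [0,0,0],"grip": 0},
    {"xyz": [-120,0.5,42],"turn": [0,0,0],"grip": 0},
    {"xyz": [-120,0.5,52],"turn": [0,0,0],"grip": 0},
    {"xyz": [-120,0.5,57],"turn": [0,0,0],"grip": 0},
    {"xyz": [-120,0.5,58],"turn": [0,0,0],"grip": 0},
    {"xyz": [-120,0.5,58],"turn": [0,0,0],"grip": 0},
    {"xyz": [-120,0.5,58],"turn": [0,0,0],"grip": 0}
  ]
}}

```text
clock: 9.2
tcp_pos: [0.5784, -0.0115, 0.1117]
orientation: [0.0, 0.834, 0.551, 0.0]
wrist_force: [0.1, 0.6, -0.2]
finger_gap: -0.0002
grip_force: 0.0
```

Request:
{"method": "apply_moves", "body": {
  "rows": [
    {"xyz": [0,0,1],"turn": [0,0,0],"grip": 0},
    {"xyz": [0,0,2],"turn": [0,0,0],"grip": 0},
    {"xyz": [0,0,3],"turn": [0,0,0],"grip": 0},
    {"xyz": [0,0,4],"turn": [0,0,0],"grip": 0},
    {"xyz": [0,0,5],"turn": [0,0,0],"grip": 0},
    {"xyz": [0,0,5],"turn": [0,0,0],"grip": 0},
    {"xyz": [0,0,5],"turn": [0,0,0],"grip": 0}
  ]
}}

```text
clock: 9.78
tcp_pos: [0.5778, -0.0119, 0.1062]
orientation: [0.0, 0.835, 0.551, -0.0]
wrist_force: [0.5, 1.0, -0.3]
finger_gap: 0.0003
grip_force: 0.0
```

```bash
python3 -c "
from h import *
go([579,-11,104],67)"
```

```text
t 9.78 tcp [577.8 -11.9 106.2] x-head 66.85 tilt z [-0. -0. -1.] F [ 0.55  1.01 -0.25] gap 0.0003 q [-0.16  0.38 -0.17  1.02 -0.    1.82]
tool delta [1.3 0.7 2.2] turn z -0.003
```

Within about 1.5 mm of the spot, so I creep down.

Request:
{"method": "apply_moves", "body": {
  "rows": [
    {"xyz": [1,0.5,0.5],"turn": [0,0,0],"grip": 0},
    {"xyz": [1,0.5,1],"turn": [0,0,0],"grip": 0},
    {"xyz": [1,0.5,1.5],"turn": [0,0,0],"grip": 0},
    {"xyz": [1,0.5,2],"turn": [0,0,0],"grip": 0},
    {"xyz": [1,0.5,2.5],"turn": [0,0,0],"grip": 0},
    {"xyz": [1,0.5,2.5],"turn": [0,0,0],"grip": 0}
  ]
}}

```text
clock: 10.28
tcp_pos: [0.5787, -0.0112, 0.1038]
orientation: [0.0, 0.835, 0.551, -0.0]
wrist_force: [-0.5, 0.9, 0.1]
finger_gap: 0.0001
grip_force: 0.0
```

Request:
{"method": "apply_moves", "body": {
  "rows": [
    {"xyz": [0,0,0.5],"turn": [0,0,0],"grip": 0},
    {"xyz": [0,0,1],"turn": [0,0,0],"grip": 0},
    {"xyz": [0,0,1],"turn": [0,0,0],"grip": 0}
  ]
}}

```text
clock: 10.53
tcp_pos: [0.5788, -0.0111, 0.1037]
orientation: [0.0, 0.835, 0.551, 0.0]
wrist_force: [-2.5, -0.1, 5.4]
finger_gap: -0.0
grip_force: 2.9
```

Request:
{"method": "apply_moves", "body": {
  "rows": [
    {"xyz": [0,0,0.4],"turn": [0,0,0],"grip": 0},
    {"xyz": [0,0,0.8],"turn": [0,0,0],"grip": 0},
    {"xyz": [0,0,0.8],"turn": [0,0,0],"grip": 0},
    {"xyz": [0,0,0.8],"turn": [0,0,0],"grip": 0}
  ]
}}

```text
clock: 10.87
tcp_pos: [0.5788, -0.0111, 0.1036]
orientation: [0.0, 0.835, 0.551, 0.0]
wrist_force: [-3.5, 1.1, 10.4]
finger_gap: -0.0
grip_force: 5.0
```

```bash
python3 w.py s5
python3 - <<'E'
from h import *
F=[]
for _ in range(4): cam('wrist'); F.append(env.get_state()['wrist_force'])
print(np.mean(F,0).round(2),np.std(F,0).round(2)); go(None)
E
```

```text
t 10.87 tcp [578.8 -11.1 103.6] x-head 66.86 tilt z [ 0.001 -0.    -1.   ] F [-3.54  1.05 10.43] gap -0.0 q [-0.16  0.39 -0.17  1.01 -0.    1.82]
wedge rect ((597.4260864257812, 40.642337799072266), (48.35972213745117, 46.51966094970703), 69.26669311523438) [[567.0, 26.0], [611.0, 10.0], [628.0, 55.0], [584.0, 71.0]]
meter was [ 660.  -118.6] [209.2 273.5] 76.89 tilt deg [-0.   -0.01] 0.104
meter now [ 659.6 -119.1] [209.  272.8] 77.08 tilt deg [-0.03  0.02] 0.1041
[-3.64  0.52  9.99] [0.39 0.3  0.31]
t 11.12 tcp [578.8 -11.1 103.6] x-head 66.86 tilt z [ 0.001 -0.    -1.   ] F [-3.96  0.2  10.02] gap -0.0001 q [-0.16  0.39 -0.17  1.01 -0.    1.82]
```

View pics/s5.png

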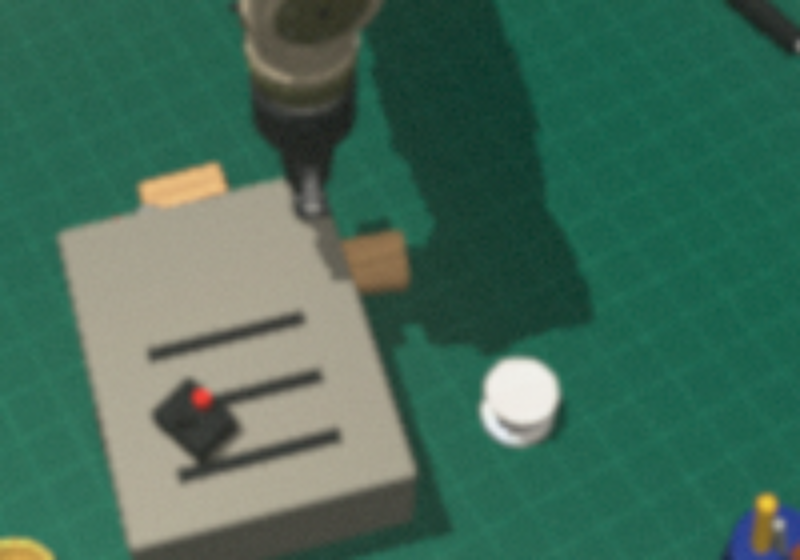

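The crop shows the fingers pressing on the front-left corner of the meter at (315,210) with a steady 10 N. The meter is level, the wedge is in place, and the neighbouring objects are undisturbed, so I hand in.

```bash
python3 -c "
from h import *
print(ticket.hand_in())"
```

```text
the job is handed in; nothing more can be done
None
```

The wedge was pushed snug under the short foot with about 6 N, and the job was handed in while pressing about 10 N on the spot above it; the meter stayed level and unmoved, and nothing else looked disturbed in the last views.

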